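Shut the gas tap

ROBOT

A 6-joint arm with a two-finger parallel gripper is mounted at the origin on a cart in front of the work surface, level with it; the furniture and walls round the work are solid. World frame = base frame: x ahead of the robot, y to its left, z up, the work surface at z = 0. Lengths are in mm, angles in rad, forces in N, time in s.
With the tool pointing down it reaches from about 350 to 725 mm from the base axis. Payload 6 kg.
Tool frame: the origin (TCP) lies at the very end of the fingers, on their centre line; the grasp point (between the pads) lies 19 mm behind it; z points along the fingers, y is the line along which they close (so a half turn about z gives the same grasp; the last joint's range is limited). The gripper opens to 85 mm and grips with 20 to 120 N. Pads are 22 mm wide; open, the fingers measure 114 mm over their backs; the gripper's body (76 mm by 85 mm) begins 54 mm behind the grasp point. The pads swing forward as they close: fully open they stand 13 mm farther back than shut.
Start: joints at [-0.788, 0.04, 0.085, 0, -1.615, -0.334], TCP at [260.336, -540.554, 231.261] pointing down, gripper open.
Joint ranges: [-2.56, 2.56], [-1.29, 2.01], [-1.08, 1.49], [-3.29, 1.98], [-2.81, -0.18], [-2.99, 2.99]. Speed limits (rad/s): [2.57, 2.57, 3.01, 3.14, 3.14, 3.14].

INTERFACE

Orientations are given as a rotation vector (axis times angle).
In Python, from plant import status, read_camera, camera_model, arm gives the robot as it stands.
- The arm moves only by the tool step_arm, never from a script. Its arguments are lists of equal length, an entry for each row: "hand": the finger opening in mm, from 0 to 85.4; "linear": the shift along the tool's x, y, z each as a share of 0.25 m, from -1 to 1, a list of three; "roll": the turn about the tool's z as a share of 90 degrees, from -1 to 1. In form: {"hand": [hand, ...], "linear": [[tx, ty, tz], ...], "roll": [roll, ...]}. A call has 1 to 20 rows; each row shifts and turns the commanded pose from where the row before left it, along the tool's axes as they then stand; what a row does not reach is not made up. A row lasts 1/10 s, in which the tool goes at most 50 mm and 8.59 degrees, less where a joint would pass 70% of its speed; a pose out of reach is approached as far as the arm can. A call with a number of a shift or a turn outside -1 to 1 is refused whole. A call with a gripper value outside its range is refused whole. The fingers move at their own pace and stop on an object; "grip_force" is the grip in N (left out, the last holds). Time passes only in rows, so rows that do not move let the fingers close. It gives the time, the measured TCP pose, the force, the opening and the grip force at its end, in the units of the state.
- status.get_state(): the state, without advancing time (a new reading comes with each control period).
- read_camera(name): name is "scene" or "side" or "wrist"; returns the picture (420x560x3 uint8, red, green, blue); there is no depth.
- camera_model(name): a dict with "fovy" (degrees; the focal length in pixels is half the picture's height over the tangent of half this angle, whatever the lens; pixels are square), "cx", "cy" (the principal point, pixels), "rvec" (rotation vector, rad) and "tvec" (3), from world to camera coordinates, as OpenCV has them; the wrist camera has in their place "hand_eye" (4x4, takes a point from camera to tool coordinates, whose origin is the TCP and whose axes are the flange's). Camera axes: x right, y down, z forward; pixel columns grow to the right and rows downward; lengths in mm; the calibration is good to about 2 mm. A picture is of the moment at which its call begins: read the wrist's pose just before it. camera_model takes no time and is no camera call.
- arm.hand_in(): hands the job in; it is judged then, once.
The state is a dict: "time_s": time; "joint_positions": joint angles; "joint_velocities": joint speeds; "effort": joint torques, N m; "position": TCP position; "tcp_rot": TCP orientation; "wrist_force": force on the tool from outside, world axes, zero at the start; "torque": the same for the moment, N m; "opening": opening from 0.0 (shut) to 1.0 (fully open); "grip_force": force on a finger pad.
Only numpy, scipy, OpenCV 4.12 (cv2) and the standard library are available. Lean on these libraries where they do the work, as an engineer would, in place of code of your own. Each camera call takes 0.05 s, during which the arm holds its last target. There are 200 camera calls.

TASK

The gas tap on the bench, the one with the yellow lever, has been left open. Shut it: push its lever clockwise (seen from above) through its quarter turn until it is against the end stop, square across the hose nozzle, and take the hand away. Leave the air tap with the blue lever as it is and do not shift or knock over the amber dropper bottle.

Things in the scene. Friction and masses are not known exactly. Their poses are not given: they have to be found in the camera images.
- gas_tap: gas tap: white pillar (36 mm) on a 68 mm flange fixed to the bench, steel nozzle, yellow lever on top. Origin: on the bench, on the lever's vertical turning axis; z up. The nozzle points along its own -x to 72 mm from the axis, top 72 mm high. Lever: level bar from the axis to 110 mm out, z = 92 to 106 mm, 13 mm wide (18 mm at the outer 30 mm). Beside it fingertips may reach down to z = 80 mm.
- gas_lever (a joint): angle of the yellow lever, rad. 0: open, lever along the tap's own -x, right above the nozzle. Grows as it turns clockwise seen from above, to 1.571 at the end stop: shut, lever along the tap's own +y, square across the nozzle. Starts between 0 and 0.35. Stiff (0.22 N m, about 3 N at 75 mm from the axis), stays where left.
- air_lever_tip (a point): outer end of the blue lever (110 mm from its axis, 99 mm high) on the air tap, a second tap of the same make and size whose lever, standing at 0 to 0.3 rad from its nozzle, is not to be moved
- oil_bottle: amber glass dropper bottle with a black and red top, 31 mm across, 74 mm high, standing loose on the bench behind the gas tap; origin at the centre of its underside
Things that resemble listed ones, but are neither listed nor needed, are in the scene too. Leave any purple look-alike of the gas_tap alone.

How it is judged:
By the outcome, as a careful person would: the job done as asked, in the order asked, and still so for the second after the job is handed in, with the robot touching nothing.
It also fails if it takes over 29 s, if anything falls off the work surface, if the arm or the gripper's body presses on something with over 40 N, if the wrist force passes 120 N, or if a joint passes its speed limit or range.

## Working session

There is one attempt and no reset: what is moved stays moved. The work goes in short steps, Python scripts to look and compute and a tool call to move; the robot and the scene stay as the last step left them, time stands still between calls to the robot, and variables do not carry over. Pictures are saved under pics/ and viewed, at most 10 in all, crops included, and the job is handed in when it is done.

Besides the shell and the picture viewer there is one more tool, called after "Emit:" in YAML: its name, and indented under it one key for each argument. step_arm: Moves the arm, as the interface text tells. Shift numbers are shares of 0.25 m and turn numbers shares of 90 degrees, none past 1 either way. Its arguments: {"type":"object","properties":{"hand":{"type":"array","items":{"type":"number"}},"linear":{"type":"array","items":{"type":"array","items":{"type":"number","minimum":-1,"maximum":1}}},"roll":{"type":"array","items":{"type":"number","minimum":-1,"maximum":1}},"grip_force":{"type":"number"}},"required":["hand","linear","roll"]}

```bash
mkdir -p pics; ls; cat > h.py <<'E'
import numpy as np, cv2
from plant import status, read_camera, camera_model, arm
def cam(name, st=None):
    m=camera_model(name); f=210/np.tan(np.radians(m["fovy"])/2)
    if name=="wrist":
        st=st or status.get_state()
        T=np.eye(4);T[:3,:3]=cv2.Rodrigues(np.array(st["tcp_rot"],float))[0];T[:3,3]=st["position"]
        C=T@np.array(m["hand_eye"]);R=C[:3,:3];o=C[:3,3]
    else:
        Rw=cv2.Rodrigues(np.array(m["rvec"],float))[0];R=Rw.T;o=-R@np.array(m["tvec"],float).ravel()
    return f,m["cx"],m["cy"],R,o
def ray(c,u,v):
    f,cx,cy,R,o=c
    d=R@np.array([(u-cx)/f,(v-cy)/f,1]);return o,d/np.linalg.norm(d)
def plane(c,u,v,z):
    o,d=ray(c,u,v);return o+d*(z-o[2])/d[2]
def tri(r1,r2):
    A=np.stack([r1[1],-r2[1]],1);s=np.linalg.lstsq(A,r2[0]-r1[0],rcond=None)[0]
    p=r1[0]+s[0]*r1[1];q=r2[0]+s[1]*r2[1];return (p+q)/2,np.linalg.norm(p-q)
E
python3 - <<'E'
from h import *
s=status.get_state();print(s["position"],s["tcp_rot"],s["time_s"],s["opening"])
print({k:camera_model(k) for k in("scene","side")})
for n in("scene","side"):
    im=read_camera(n);cv2.imwrite(f"pics/{n}0.png",im[:,:,::-1])
E
```

```text
pics
[ 260.25719844 -540.25637992  230.25258184] [ 6.98990703e-01 -3.06230224e+00 -2.68871342e-03] 0.0 1.0008900796158702
{'scene': {'fovy': 57.40761681743327, 'cx': 277.12414761302574, 'cy': 204.9065641295918, 'rvec': array([ 1.09795058, -2.41185194,  0.97336879]), 'tvec': array([375.05703214, 387.30904684, 597.78074066])}, 'side': {'fovy': 48.90752057695358, 'cx': 278.984688299264, 'cy': 211.04541904195014, 'rvec': array([ 0.15923073, -2.55475227,  1.69367353]), 'tvec': array([558.51940186, 139.25832641, 872.63300982])}}
```

View pics/scene0.png

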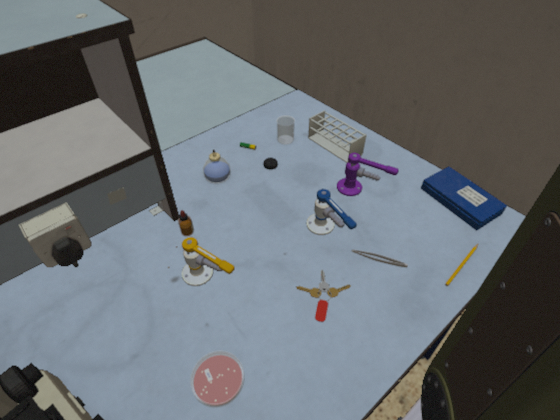

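View pics/side0.png

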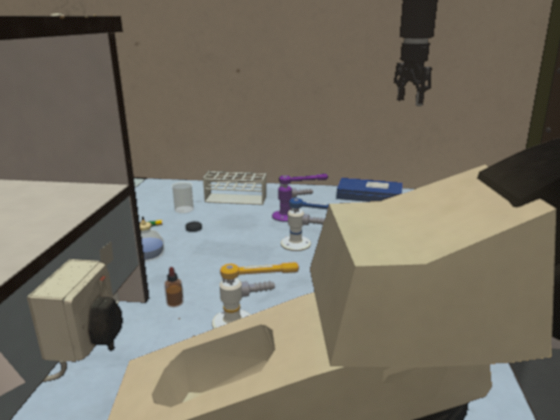

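The scene view shows three taps: yellow lever (hub ≈190,244, tip ≈232,268), blue lever (hub ≈323,196, tip ≈353,225) and a purple look-alike (352,160). The yellow one is the gas tap. The amber bottle is at ≈(186,224), and in the side view the yellow hub is at ≈(230,271) with its tip at ≈(297,268). Next I'll measure these and make an enlarged crop to confirm.

```bash
python3 - <<'E'
from h import *
ims={n:cv2.imread(f"pics/{n}0.png") for n in("scene","side")}
C={n:cam(n) for n in ims}
print("cams",[C[n][4].round() for n in C])
ends={}
for n,im in ims.items():
    h=cv2.cvtColor(im,cv2.COLOR_BGR2HSV)
    for col,lo,hi in(("y",(18,170,120),(30,255,255)),("b",(100,140,60),(118,255,255))):
        m=cv2.inRange(h,lo,hi);k,l,s,c=cv2.connectedComponentsWithStats(m)
        for i in range(1,k):
            if s[i,4]>80:
                v,u=np.where(l==i);a=u.argmin();b=u.argmax()
                print(n,col,s[i],"left",u[a],v[u==u[a]].mean(),"right",u[b],v[u==u[b]].mean())
P=lambda a,b:tri(ray(C["scene"],*a),ray(C["side"],*b))
print("hub",P((190,243),(230,270)));print("tip",P((232,268),(297,268)))
print("bottle top",P((183,212),(172,269)),"base",plane(C["scene"],187,232,0),plane(C["side"],174,301,0))
print("flange",plane(C["scene"],198,271,0))
print("blue hub",plane(C["scene"],323,196,100),"tip",plane(C["scene"],353,224,99))
print("nozzle gas scene", plane(C["scene"],213,262,65))
im=cv2.resize(ims["scene"][180:330,130:400],None,fx=2.9,fy=2.9,interpolation=3);cv2.imwrite("pics/crop1.png",im)
E
```

```text
cams [array([138., 371., 701.]), array([458., 814., 470.])]
scene y [182 238  52  34 307] left 182 244.0 right 233 267.5
scene y [446 247  30  38 114] left 446 283.0 right 475 247.5
scene b [ 423  167   83   58 1695] left 423 182.5 right 505 205.5
scene b [317 190  39  38 240] left 317 194.5 right 355 224.0
side y [222 263  75  11 287] left 222 270.0 right 296 266.0
hub (array([616.59355786, 191.51586957,  99.10434509]), np.float64(0.018989877480579655))
tip (array([513.7498702 , 163.07562441,  94.80513735]), np.float64(2.999701108082873))
bottle top (array([730.70939878, 145.64939583,  66.20051631]), np.float64(0.8897273753818734)) base [728.74495255 149.54932152   0.        ] [734.10737833 144.50483887   0.        ]
flange [616.94462402 190.46926908   0.        ]
blue hub [ 534.75289203 -103.27989589  100.        ] tip [436.01170737 -91.38223282  99.        ]
nozzle gas scene [571.06649944 172.44504148  65.        ]
```

View pics/crop1.png

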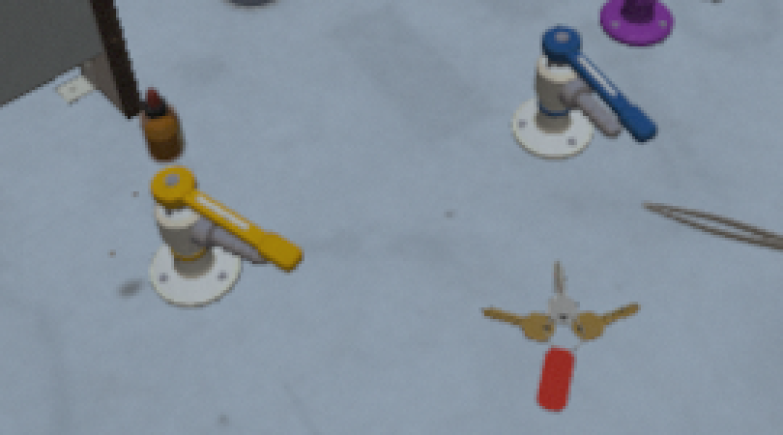

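The crop confirms the gas tap: yellow lever over a steel nozzle, with the amber bottle behind it. The blue and purple taps stand well apart. The hub is at (617,191,99), the tip at (514,163,95), and the 107 mm between them fits the 110 mm given. I'll travel high to the pushing side with the fingers shut, then look from the wrist.

Emit:
step_arm:
  hand: [0,0,0,0,0,0,0,0,0,0,0,0,0,0,0,0]
  linear:
    - [-0.07,0.07,0]
    - [-0.14,0.136,0]
    - [-0.14,0.136,0]
    - [-0.14,0.136,0]
    - [-0.14,0.136,0]
    - [-0.14,0.136,0]
    - [-0.14,0.136,0]
    - [-0.14,0.136,0]
    - [-0.14,0.136,0]
    - [-0.14,0.136,0]
    - [-0.14,0.136,0]
    - [-0.14,0.136,0]
    - [-0.14,0.136,0]
    - [-0.14,0.136,0]
    - [-0.07,0.07,0]
    - [0,0,0]
  roll: [0,0,0,0,0,0,0,0,0,0,0,0,0,0,0,0]

```text
time_s: 1.7
position: [494.9, 104.5, 229.6]
tcp_rot: [0.704, -3.059, 0.0]
wrist_force: [-0.8, -0.8, -0.1]
opening: 0.001
grip_force: 0.0
```

Emit:
step_arm:
  hand: [0,0,0,0,0,0,0,0,0,0,0,0]
  linear:
    - [0,0,0]
    - [0,0,0]
    - [0,0,0]
    - [0,0,0]
    - [0,0,0]
    - [0,0,0]
    - [0,0,0]
    - [0,0,0]
    - [0,0,0]
    - [0,0,0]
    - [0,0,0]
    - [0,0,0]
  roll: [-0.08,-0.08,-0.08,-0.08,-0.08,-0.08,-0.08,-0.08,-0.08,-0.08,-0.08,0]

```text
time_s: 2.9
position: [494.6, 101.2, 231.2]
tcp_rot: [2.491, -1.914, -0.0]
wrist_force: [0.4, 0.5, -0.2]
opening: -0.003
grip_force: 0.0
```

```bash
python3 - <<'E'
from h import *
s=status.get_state();print(s["position"],s["joint_positions"],s["time_s"],s["wrist_force"],s["opening"])
print("R",cv2.Rodrigues(np.array(s["tcp_rot"]))[0].round(3))
im=read_camera("wrist");cv2.imwrite("pics/w1.png",im[:,:,::-1])
c=cam("wrist",s);np.save("w1.npy",np.array([*s["position"],*s["tcp_rot"]]));print(c[4])
f,cx,cy,R,o=c
for p in((617,191,99),(514,163,95),(731,147,60)):
    q=R.T@(np.array(p)-o);print(p,q[:2]/q[2]*f+[cx,cy])
E
```

```text
[494.63243977 101.16357409 231.1767412 ] [ 6.01383512e-01 -2.14714032e-01 -1.54115929e-01 -1.72671309e-04
 -1.63167229e+00 -3.40667746e-01] 2.9 [ 0.38936366  0.52986334 -0.24118658] -0.002541546096535396
R [[ 0.258 -0.966 -0.   ]
 [-0.966 -0.258 -0.   ]
 [-0.     0.    -1.   ]]
[510.03053016  37.02696125 373.83103856]
(617, 191, 99) [118.34987728 259.68393501]
(514, 163, 95) [240.69726129 257.07404863]
(731, 147, 60) [ 21.7818577  171.34331874]
```

View pics/w1.png

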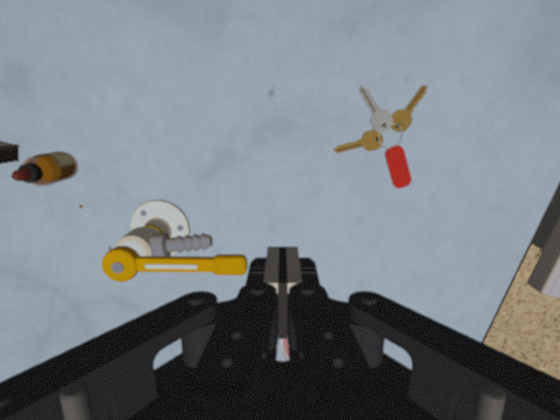

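The wrist view shows the yellow hub at ≈(121,265), the lever's outer end at ≈(246,264), the nozzle end at ≈(211,241) and the flange at ≈(160,228). The bottle is at left, ≈(50,168), well clear of the sweep.

```bash
python3 - <<'E'
from h import *
w=np.load("w1.npy");c=cam("wrist",dict(position=w[:3],tcp_rot=w[3:]));sc=cam("scene")
print("hub tri",tri(ray(c,120,266),ray(sc,190,243)),"tip tri",tri(ray(c,245,264),ray(sc,232,268)))
H=plane(c,120,266,106)[:2];T=plane(c,245,264,106)[:2];N=plane(c,211,241,65)[:2]
print("hub",H,"tip",T,np.linalg.norm(T-H),"nozzle",N,np.linalg.norm(N-H),"flange",plane(c,160,227,2))
ang=lambda v:np.degrees(np.arctan2(v[1],v[0]))%360
print("lever",ang(T-H),"nozzle",ang(N-H))
for px in((211,241),(165,244)):print(plane(c,*px,65))
print("cabinet edge",[plane(sc,u,v,0).round() for u,v in((175,218),(60,262),(0,288))])
E
```

```text
hub tri (array([612.42959616, 193.21045955, 104.66439353]), np.float64(0.4065151630245738)) tip tri (array([509.36412688, 165.01871734, 103.51144923]), np.float64(1.4346964849832544))
hub [612.11824809 192.56939072] tip [508.82894333 163.33234613] 107.34749766295845 nozzle [546.07436008 167.52514796] 70.63291895087772 flange [613.82125289 192.33479502   2.        ]
lever 195.80468249370207 nozzle 200.76703111826697
[546.07436008 167.52514796  65.        ]
[588.65849213 182.00515696  65.        ]
cabinet edge [array([787., 148.,   0.]), array([841., 410.,   0.]), array([856., 530.,   0.])]
```

Everything is consistent: hub (613,192), lever heading 196°, nozzle about 200°, so the lever stands near 0.08 rad and the shut heading is about 110°. Next I go to a standoff beside the lever and descend to z ≈ 85.

Emit:
step_arm:
  hand: [0,0,0,0,0,0,0,0,0,0]
  linear:
    - [-0.017,-0.077,0]
    - [-0.017,-0.077,0]
    - [-0.016,-0.078,0]
    - [0,0,0.12]
    - [0,0,0.15]
    - [0,0,0.15]
    - [0,0,0.1]
    - [0,0,0.064]
    - [0,0,0]
    - [0,0,0]
  roll: [0,0,0,0,0,0,0,0,0,0]

```text
time_s: 3.95
position: [548.3, 128.8, 86.7]
tcp_rot: [-2.489, 1.915, -0.002]
wrist_force: [0.1, 0.9, -0.1]
opening: 0.004
grip_force: 0.0
```

```bash
python3 - <<'E'
from h import *
s=status.get_state();print(s["position"],s["time_s"],s["wrist_force"])
R=cv2.Rodrigues(np.array(s["tcp_rot"]))[0]
d=np.array([613,192.5])-np.array(s["position"][:2]);print("hub in tool xy",R[:2,:2].T@d)
E
```

```text
[548.34375982 128.77487215  86.65483115] 3.95 [ 0.14272352  0.88884729 -0.14777817]
hub in tool xy [-45.01679807 -78.83399079]
```

Emit:
step_arm:
  hand: [0,0,0,0,0,0,0,0,0,0,0,0,0,0,0,0,0,0,0]
  linear:
    - [-0.04,0,0]
    - [-0.04,0,0]
    - [-0.02,0,0]
    - [-0.028,0.006,0]
    - [-0.028,0.006,0]
    - [-0.028,0.006,0]
    - [-0.028,0.006,0]
    - [-0.028,0.006,0]
    - [-0.028,0.006,0]
    - [-0.028,0.006,0]
    - [-0.028,0.006,0]
    - [-0.028,0.006,0]
    - [-0.028,0.006,0]
    - [-0.028,0.006,0]
    - [-0.028,0.006,0]
    - [-0.028,0.006,0]
    - [-0.028,0.006,0]
    - [0,0,0]
    - [0,0,0]
  roll: [0,0,0,0.0556,0.0556,0.0556,0.0556,0.0556,0.0556,0.0556,0.0556,0.0556,0.0556,0.0556,0.0556,0.0556,0.0556,0,0]

```text
time_s: 5.85
position: [550.3, 247.1, 85.4]
tcp_rot: [-0.945, 2.996, 0.0]
wrist_force: [0.5, -0.3, 0.4]
opening: 0.0
grip_force: 0.0
```

```bash
python3 - <<'E'
from h import *
s=status.get_state();print(s["position"],s["time_s"],s["wrist_force"],s["joint_positions"][5])
R=cv2.Rodrigues(np.array(s["tcp_rot"]))[0];print("y heading",np.degrees(np.arctan2(R[1,1],R[0,1]))%360)
d=np.array([613,192.5])-np.array(s["position"][:2]);print("hub in tool xy",R[:2,:2].T@d)
im=read_camera("wrist");cv2.imwrite("pics/w2.png",im[:,:,::-1]);np.save("w2.npy",np.array([*s["position"],*s["tcp_rot"]]))
E
```

```text
[550.2568775  247.06762877  85.44944437] 5.85 [ 0.50853807 -0.27312978  0.39187956] -1.7135717843025113
y heading 125.01289469759729
hub in tool xy [-20.07929134 -80.69168213]
```

View pics/w2.png

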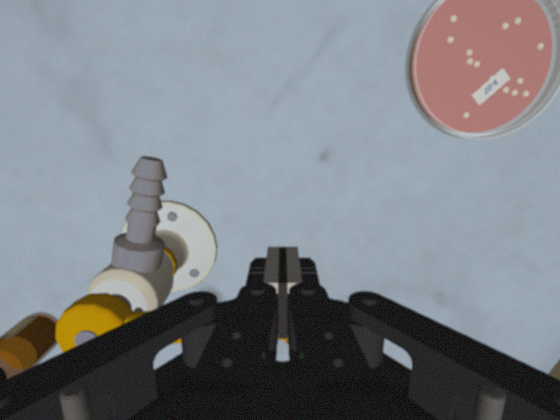

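The hub is now at ≈(90,330) and the nozzle points up at ≈(148,170). The lever has swung with the fingers and now lies hidden behind the gripper, heading ≈125°. I'll continue toward the stop, watching the force.

Emit:
step_arm:
  hand: [0,0,0,0]
  linear:
    - [-0.028,0.006,0]
    - [-0.028,0.006,0]
    - [-0.022,0.005,0]
    - [0,0,0]
  roll: [0.0556,0.0556,0.0444,0]

```text
time_s: 6.3
position: [564.9, 260.4, 85.3]
tcp_rot: [0.57, -3.089, -0.0]
wrist_force: [0.3, -0.3, 1.0]
opening: 0.002
grip_force: 0.0
```

Emit:
step_arm:
  hand: [0,0]
  linear:
    - [-0.01,0.001,0]
    - [0,0,0]
  roll: [0.02,0]

```text
time_s: 6.5
position: [566.8, 261.2, 85.2]
tcp_rot: [0.523, -3.097, -0.0]
wrist_force: [-2.1, 0.3, 0.5]
opening: 0.002
grip_force: 0.9
```

Emit:
step_arm:
  hand: [0,0]
  linear:
    - [-0.01,0.001,0]
    - [0,0,0]
  roll: [0.01,0]

```text
time_s: 6.7
position: [568.5, 262.1, 85.1]
tcp_rot: [0.497, -3.1, 0.0]
wrist_force: [-7.4, -1.0, 2.5]
opening: 0.002
grip_force: 3.2
```

Emit:
step_arm:
  hand: [0,0]
  linear:
    - [-0.01,0,0]
    - [0,0,0]
  roll: [0,0]

```text
time_s: 6.9
position: [568.8, 262.2, 85.0]
tcp_rot: [0.497, -3.095, 0.003]
wrist_force: [-17.4, -1.5, 6.6]
opening: 0.001
grip_force: 8.5
```

Emit:
step_arm:
  hand: [0,0]
  linear:
    - [-0.01,0,0]
    - [0,0,0]
  roll: [0,0]

```text
time_s: 7.1
position: [569.1, 262.3, 84.9]
tcp_rot: [0.497, -3.09, 0.005]
wrist_force: [-27.8, -4.8, 12.1]
opening: 0.0
grip_force: 13.7
```

The arm is against the stop: the force reads 28 N and the TCP no longer advances. I'll back off, rise and check.

Emit:
step_arm:
  hand: [0,0,0,0,0,0,0,0,0,0,0,0]
  linear:
    - [0.02,0,0]
    - [0.04,0,0]
    - [0.08,0,0]
    - [0.08,0,0]
    - [0,0,-0.15]
    - [0,0,-0.15]
    - [0,0,-0.15]
    - [0,0,-0.15]
    - [0.15,0,0]
    - [0.15,0,0]
    - [0,0,0]
    - [0,0,0]
  roll: [0,0,0,0,0,0,0,0,0,0,0,0]

```text
time_s: 8.3
position: [450.6, 223.2, 236.2]
tcp_rot: [-0.497, 3.1, 0.002]
wrist_force: [0.5, 1.1, 0.2]
opening: -0.004
grip_force: 0.0
```

```bash
python3 - <<'E'
from h import *
s=status.get_state();print(s["position"],s["time_s"],s["wrist_force"])
w=read_camera("wrist")[:,:,::-1];c=cam("wrist",s);sc=read_camera("scene")[:,:,::-1]
cv2.imwrite("pics/w3.png",w);cv2.imwrite("pics/s3.png",np.hstack([cv2.resize(sc[140:340,130:400],None,fx=1.4,fy=1.4),cv2.resize(w,(373,280))]))
f,cx,cy,R,o=c
for n,im,cc in(("w",w,c),("s",sc,cam("scene"))):
    m=cv2.inRange(cv2.cvtColor(np.ascontiguousarray(im),cv2.COLOR_BGR2HSV),(18,170,90),(30,255,255))
    for ct in cv2.findContours(m,0,1)[0]:
        if cv2.contourArea(ct)>100:
            P=np.array([plane(cc,*p,106)[:2] for p in ct[:,0].astype(float)]);d=P-[613,192.5];far=d[np.linalg.norm(d,axis=1)>95]
            print(n,cv2.boundingRect(ct),len(far),far.mean(0),np.degrees(np.arctan2(*far.mean(0)[::-1])))
E
```

```text
[450.58978221 223.15600157 236.16518707] 8.3 [0.52354436 1.13146316 0.19271882]
w (276, 338, 13, 13) 0 [nan nan] nan<stdin>:11: RuntimeWarning: Mean of empty slice.
  ret = um.true_divide(
```

View pics/s3.png

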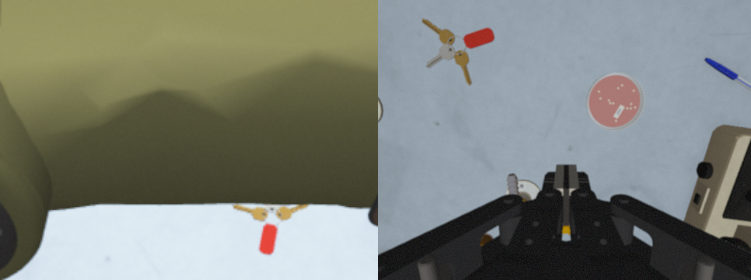

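The arm blocks the fixed cameras here. I'll move it well aside and look again.

Emit:
step_arm:
  hand: [0,0,0,0,0,0,0,0,0,0,0,0]
  linear:
    - [0.06,-0.18,0]
    - [0.06,-0.18,0]
    - [0.06,-0.18,0]
    - [0.06,-0.18,0]
    - [0.06,-0.18,0]
    - [0.06,-0.18,0]
    - [0.06,-0.18,0]
    - [0.06,-0.18,0]
    - [0.06,-0.18,0]
    - [0.06,-0.18,0]
    - [0,0,0]
    - [0,0,0]
  roll: [0,0,0,0,0,0,0,0,0,0,0,0]

```text
time_s: 9.6
position: [448.3, -252.5, 234.1]
tcp_rot: [0.49, -3.101, -0.001]
wrist_force: [-0.0, 0.1, 0.3]
opening: -0.001
grip_force: 0.0
```

```bash
python3 - <<'E'
from h import *
s=status.get_state();print(s["position"],s["time_s"],s["wrist_force"])
im=np.ascontiguousarray(read_camera("scene")[:,:,::-1]);si=np.ascontiguousarray(read_camera("side")[:,:,::-1]);c=cam("scene")
cv2.imwrite("pics/s4.png",np.hstack([cv2.resize(im[140:340,110:380],None,fx=1.6,fy=1.6),cv2.resize(si,(368,320))]))
m=cv2.inRange(cv2.cvtColor(im,cv2.COLOR_BGR2HSV),(18,170,90),(30,255,255))
for ct in cv2.findContours(m,0,1)[0]:
    if cv2.contourArea(ct)>60:
        P=np.array([plane(c,*p,102)[:2] for p in ct[:,0].astype(float)]);d=P-[613,192.5];far=d[np.linalg.norm(d,axis=1)>85]
        print(cv2.boundingRect(ct),len(far),far.mean(0),np.degrees(np.arctan2(*far.mean(0)[::-1])))
b=cv2.inRange(cv2.cvtColor(im,cv2.COLOR_BGR2HSV),(100,140,60),(118,255,255));print("blue",[cv2.boundingRect(x) for x in cv2.findContours(b,0,1)[0] if cv2.contourArea(x)>60])
E
```

```text
[ 448.33399097 -252.47009705  234.12881945] 9.6 [-0.01924638  0.1323224   0.28015352]
(446, 247, 30, 38) 75 [-380.36063515 -356.48655421] -136.8557521002525
(151, 238, 46, 50) 27 [-35.84102592  93.19506272] 111.03578167138338
blue [(317, 190, 39, 38), (423, 167, 83, 58)]
```

View pics/s4.png

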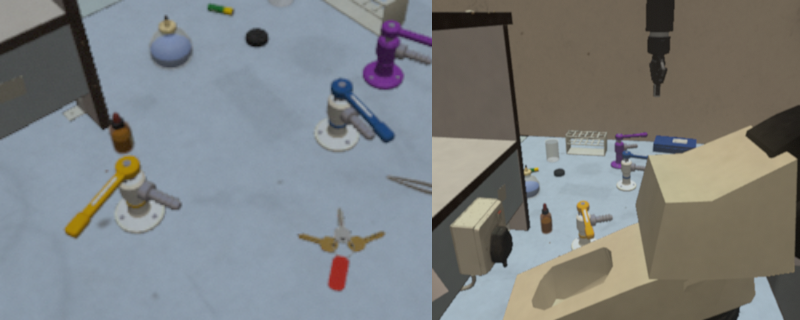

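The yellow lever now runs from its hub at (127,165) to its tip at (72,230) in the crop, heading 111°, square to the nozzle at ≈200°. The bottle stands where it was at (121,135), the blue lever's box is unchanged, and the arm is clear. Handing in.

```bash
python3 -c "
from plant import arm
print(arm.hand_in())"
```

```text
the job is handed in; nothing more can be done
None
```

The gas tap is shut and the job handed in: the yellow lever is against its end stop, square across the nozzle, with the hand clear and the blue lever and amber bottle looking unmoved in the last pictures.

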